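# Load the flat-sided hub into the welding nest

## Task

Load the welding nest: take the hub whose flange has one flat side, turn it so that its flat faces the nest's straight yellow wall, and set it into the nest so that it sits fully down on the nest's floor, upright and let go. Leave the hub with the fully round flange standing where it is.

Things in the scene. Friction and masses are not known exactly. Their poses are not given: they have to be found in the camera images.
- d_hub_center (a point): Hub to load: aluminium, loose, 0.25 to 0.46 kg. Flange 16 mm thick, 76 mm across, with one flat cut 20 mm from the axis (D-shaped from above); on it a coaxial solid round stub, 40 mm in diameter, to grip; 62 mm high in all. Point: on the axis, 31 mm above the underside. z up; x points from the axis square to the flat.
- round_hub_center (a point): The other hub, to be left alone: same material and sizes (flange 16 mm thick and 76 mm across, 40 mm stub, 62 mm high), but its flange is fully round, without a flat; it does not fit the nest. Point: on its axis, 31 mm above the underside.
- nest: Welding nest, fixed to the table. Dark square base plate 140 x 140 x 12 mm with a low bolt at each corner (tops 20 mm above the table); on it a blue ring wall 120 mm across, closed on one side by a straight yellow wall, round a D-shaped pocket open at the top. Wall tops 26 mm above the table. Origin: under the plate's centre, at table height; axes as nest_floor.
- nest_floor (a point): Centre of the pocket's round part, on its floor, 12 mm above the table. z up; x points square to the yellow wall. Pocket: 84 mm round, straight side 24 mm from this point (4 mm of room round the hub), 14 mm deep, upper 7 mm flared out by 7 mm. Hub home: its axis over this point, x along this x, underside on this floor, flange top 2 mm above the walls.
There are look-alikes about, which are no part of the job. What is shaped like the part that bears d_hub_center but red is not meant.

How it is judged (in metres and radians):
At the end, for the whole second after the job is handed in: The flat-sided hub sits in the nest: its underside within 3.5 mm of the pocket floor, its axis within 10 mm of the pocket's centre, its flat within 17 degrees of parallel to the straight yellow wall, upright within 4.5 degrees; the round hub is within 30 mm of where it stood (z of d_hub_center in the frame of nest_floor below 0.0345 m and horizontal distance between d_hub_center and nest_floor below 0.01 m and angle between the x axis of d_hub_center and the x axis of nest_floor, either way round below 0.3 rad and angle between d_hub_center's own z axis and vertical below 0.08 rad and distance of round_hub_center from where it was at the start of the episode below 0.03 m); the robot touches nothing.
It fails at once if the hub with the fully round flange is knocked or carried away (moved more than 40 mm) (distance of round_hub_center from where it was at the start of the episode above 0.04 m).
It also fails if it takes over 51 s, if anything falls off the work surface, if the arm or the gripper's body presses on something with over 40 N, if the wrist force passes 120 N, or if a joint passes its speed limit or range.

## Robot

A 6-joint arm with a two-finger parallel gripper is mounted at the origin on the work surface; the furniture and walls round the work are solid. World frame = base frame: x ahead of the robot, y to its left, z up, the work surface at z = 0. Lengths are in mm, angles in degrees, forces in N, time in s.
With the tool pointing down it reaches from about 300 to 850 mm from the base axis. Payload 4.2 kg.
Tool frame: the origin (TCP) lies between the finger pads; the fingertips stand 22 mm ahead of it and the grasp point (between the pads) lies 3 mm ahead of it; z points along the fingers, y is the direction in which the jaws open and shut (so a half turn about z gives the same grasp; the last joint's range is limited). The gripper opens to 91 mm and grips with 3 to 60 N. Pads are 32 mm wide; open, the fingers measure 118 mm over their backs; the gripper's body (76 mm by 178 mm) begins 60 mm behind the grasp point.
Start: joints at [-68.125, 18.312, 89.639, -0, 72.044, -1.146], TCP at [224.872, -529.219, 235.976] pointing down, gripper open.
Joint ranges: [-177.97, 177.97], [-48.28, 115.42], [12.27, 149.76], [-77.06, 257.06], [2.81, 150.46], [-146.56, 146.56]. Speed limits (degrees/s): [147.25, 147.25, 180, 180, 180, 180].

## Interface

Orientations are given as [roll, pitch, yaw] about the fixed x, y, z axes, in that order (R = Rz(yaw) Ry(pitch) Rx(roll)).
In Python, from workcell import telemetry, cams, env gives the robot as it stands.
- The arm moves only by the shell command python3 -m inch 'ROWS' [FORCE]. ROWS is JSON, a list of rows, each an object of numbers: "x", "y", "z": the shift along the tool's x, y, z in cm; "yaw": the turn about the tool's z in units of 5 degrees (1.0 is 5 degrees); "gripper": the gripper's target within -1 to 1 (fully open at 1, half-way at 0, shut at -1). A call has 1 to 12 rows; each row shifts and turns the commanded pose from where the row before left it, along the tool's axes as they then stand; what a row does not reach is not made up. A row lasts 1/12 s, in which the tool goes at most 41.7 mm and 7.16 degrees, less where a joint would pass 70% of its speed; a pose out of reach is approached as far as the arm can. A call is refused whole if a number of a shift passes 4.17 or a number of a turn 1, either way. A call with a gripper value outside its range is refused whole. The fingers move at their own pace and stop on an object; FORCE is the grip in N (left out, the last holds). Time passes only in rows, so rows that do not move let the fingers close. It gives the time, the measured TCP pose, the force and the opening at its end, in the units of the state.
- telemetry.state(): the state, without advancing time (a new reading comes with each control period).
- cams.grab_frame(name): name is "side" or "top" or "wrist"; returns a dict with "pixels" (384x512x3 uint8, red, green, blue), "mtx" (3x3 intrinsics, pixels), "distortion" ([k1, k2, p1, p2, k3] as OpenCV has them; the pictures are not rectified), "rvec" (rotation vector, rad) and "tvec" (3), from world to camera coordinates, as OpenCV has them. Camera axes: x right, y down, z forward; pixel columns grow to the right and rows downward; lengths in mm; the calibration is good to about 2 mm. A picture is of the moment at which its call begins. There is no depth.
- env.job_done(): hands the job in, once; it reports no verdict.
The state is a dict: "time_s": time; "qpos": joint angles; "qvel": joint speeds; "effort": joint torques, N m; "ee_pos": TCP position; "ee_rot": TCP orientation; "force": force on the tool from outside, world axes, zero at the start; "torque": the same for the moment, N m; "gripper_width": finger opening in mm.
Only numpy, scipy, OpenCV 4.12 (cv2) and the standard library are available. Lean on these libraries where they do the work, as an engineer would, in place of code of your own. Each camera call takes 0.05 s, during which the arm holds its last target. There are 200 camera calls.

## Working session

There is one attempt and no reset: what is moved stays moved. The work goes in short steps, Python scripts to look and compute and a shell command to move; the robot and the scene stay as the last step left them, time stands still between calls to the robot, and variables do not carry over. Pictures are saved under pics/ and viewed, about 8 in all and at most 12, crops included, and the job is handed in when it is done.

```bash
mkdir -p pics; ls
cat > h.py <<'E'
import numpy as np, cv2
from workcell import telemetry, cams, env
def grab(n,f=None):
    d=cams.grab_frame(n); d={k:np.array(v) for k,v in d.items()}
    if f: np.savez(f,**d)
    return d
def ray(d,uv,z):
    R=cv2.Rodrigues(d['rvec'].astype(float))[0]; t=d['tvec'].astype(float).ravel()
    n=cv2.undistortPoints(np.array(uv,float).reshape(-1,1,2),d['mtx'].astype(float),d['distortion'].astype(float)).reshape(-1,2)
    r=np.c_[n,np.ones(len(n))]@R; c=-R.T@t
    return c+r*((z-c[2])/r[:,2])[:,None]
def proj(d,p):
    return cv2.projectPoints(np.array(p,float).reshape(-1,3),d['rvec'].astype(float),d['tvec'].astype(float),d['mtx'].astype(float),d['distortion'].astype(float))[0].reshape(-1,2)
E
python3 - <<'E'
from h import *
for n in ['top','side']:
    d=grab(n,n+'.npz'); cv2.imwrite(f'pics/{n}0.png',cv2.cvtColor(d['pixels'],cv2.COLOR_RGB2BGR))
print(telemetry.state())
E
```

```text
pics
{'time_s': 0.1, 'qpos': array([-6.81248256e+01,  1.83466394e+01,  8.97001424e+01,  6.53321444e-06,
        7.20438485e+01, -1.14590561e+00]), 'qvel': array([ 0.01327319,  0.03047703, -0.1892028 ,  0.10033061, -0.04868954,
        0.02575552]), 'effort': array([ 4.30475175e-04, -4.13332272e+01, -2.32509398e+01,  7.27675972e-02,
        4.21656913e-02, -5.43471128e-05]), 'ee_pos': array([ 224.70772198, -528.8131518 ,  235.21282747]), 'ee_rot': array([-1.79909388e+02, -1.81867846e-03,  2.30210766e+01]), 'force': array([-0.68194257, -0.57091537, -0.22191646]), 'torque': array([ 0.00705378,  0.00797397, -0.03784309]), 'gripper_width': 91.48667224325786}
```

View pics/top0.png

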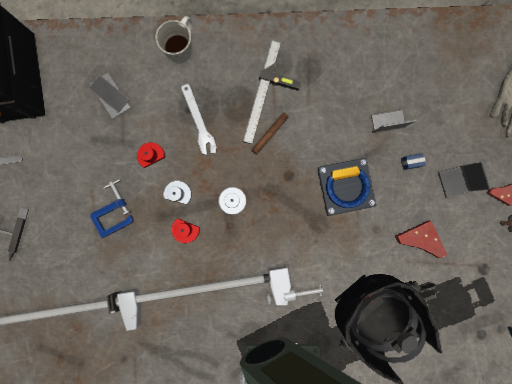

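View pics/side0.png

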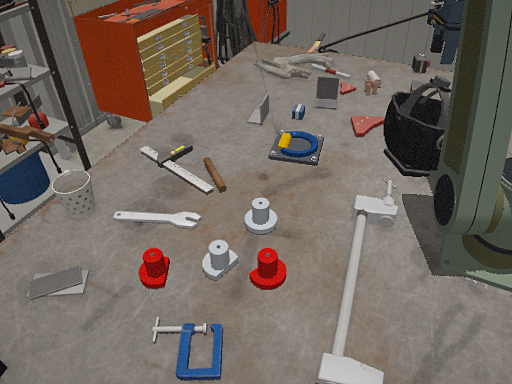

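In the top view, the silver hub at (177,192) seems to have a flat. The silver hub at (232,201) looks round, and the two hubs at (151,154) and (185,231) are red look-alikes. The nest is at (347,187). I'll measure these and confirm with one enlarged crop.

Run:
```python
from h import *
d=dict(np.load('top.npz')); im=d['pixels']; bgr=im[...,::-1].copy()
a=cv2.resize(bgr[160:230,140:260],None,fx=6,fy=6,interpolation=cv2.INTER_CUBIC)
b=cv2.resize(bgr[150:220,312:382],None,fx=6,fy=6,interpolation=cv2.INTER_CUBIC)[:, :]
c=np.vstack([a[:300],]); cv2.imwrite('pics/crop.png',cv2.resize(np.hstack([a,b]),(800,295)))
hsv=cv2.cvtColor(im,cv2.COLOR_RGB2HSV)
# silver
m=((hsv[...,1]<40)&(hsv[...,2]>150)).astype(np.uint8)
for x0,x1 in [(160,196),(214,250)]:
    q=np.zeros_like(m); q[175:220,x0:x1]=m[175:220,x0:x1]
    cs=cv2.findContours(q,cv2.RETR_EXTERNAL,cv2.CHAIN_APPROX_NONE)[0]; k=max(cs,key=cv2.contourArea)
    p=ray(d,k.reshape(-1,2),16)[:,:2]; c,r=cv2.minEnclosingCircle(p.astype(np.float32)); print('hub',c,r,cv2.contourArea(k))
    an=np.degrees(np.arctan2(*(p-c).T[::-1])); rr=np.hypot(*(p-c).T)
    for g in range(-180,180,20):
        s=(an>=g)&(an<g+20); print(g+10, rr[s].mean().round(1) if s.any() else None,end='; ')
    print()
y=((hsv[...,0]>15)&(hsv[...,0]<32)&(hsv[...,1]>140)&(hsv[...,2]>120)).astype(np.uint8); y[:, :310]=0;y[:,385:]=0;y[:150]=0;y[220:]=0
b=((hsv[...,0]>100)&(hsv[...,0]<125)&(hsv[...,1]>120)).astype(np.uint8); b[:, :310]=0;b[:,385:]=0;b[:150]=0;b[220:]=0
pts=lambda m:np.argwhere(m)[:,::-1]
py=ray(d,pts(y),26)[:,:2]; pb=ray(d,pts(b),26)[:,:2]
print('yellow',py.mean(0),cv2.minAreaRect(py.astype(np.float32)))
print('blue',pb.mean(0),cv2.minEnclosingCircle(pb.astype(np.float32)))
print('campos',-cv2.Rodrigues(d['rvec'])[0].T@d['tvec'].ravel())
```

```text
hub (518.1506958007812, 295.2809143066406) 38.44482421875 390.5
-170 17.9; -150 23.0; -130 28.3; -110 28.7; -90 28.5; -70 26.3; -50 26.8; -30 28.7; -10 30.9; 10 35.8; 30 36.9; 50 36.8; 70 36.5; 90 38.2; 110 32.4; 130 24.1; 150 20.1; 170 16.2; 
hub (500.8262634277344, 140.933837890625) 38.00925827026367 544.5
-170 35.9; -150 36.7; -130 36.6; -110 36.7; -90 36.1; -70 37.1; -50 37.2; -30 36.4; -10 36.5; 10 36.7; 30 36.7; 50 36.6; 70 37.0; 90 36.6; 110 37.0; 130 36.9; 150 37.5; 170 36.2; 
yellow [ 578.88809689 -172.85756332] ((578.9144897460938, -172.97674560546875), (25.579750061035156, 76.85657501220703), 11.611578941345215)
blue [ 525.16583122 -184.1765569 ] ((541.1768798828125, -179.12957763671875), 60.73482894897461)
campos [ 473.36232481  101.34776208 1012.44065731]
```

View pics/crop.png

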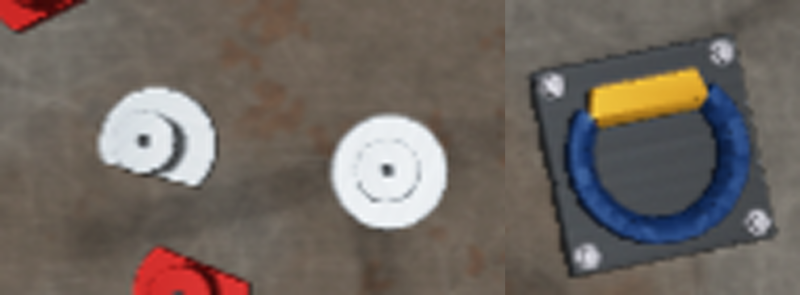

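Confirmed: the left silver hub, top-view (177,192), is D-shaped, with its flat facing down in the image. The one at (232,201) is fully round and stays put. The nest's yellow wall is on its upper side in the image.

Run:
```python
from h import *
from scipy.optimize import least_squares
d=dict(np.load('top.npz')); im=d['pixels']
c2=lambda L:[(140+u/4.211,160+v/4.211) for u,v in L]
print('stubtop',ray(d,c2([(143,140)]),62))
f=ray(d,c2([(102,160),(200,187)]),16);print('flat ends',f, 'normal deg',np.degrees(np.arctan2(*(f[1]-f[0])[1::-1]))-90)
print('arc ctr guess top z16',ray(d,c2([(157,87),(216,140)]),16))
print('round stub', ray(d,c2([(387,170)]),62))
n2=lambda L:[(312+(u-505)/4.211,150+v/4.211) for u,v in L]
bl=ray(d,n2([(552,84),(722,51),(759,221),(587,256)]),20);print('bolts',bl,bl.mean(0)); e=bl[0]-bl[3]; print(np.degrees(np.arctan2(e[1],e[0])),np.linalg.norm(e)); e=bl[1]-bl[2]; print(np.degrees(np.arctan2(e[1],e[0])))
s=dict(np.load('side.npz'))
for n,q in (('top',d),('side',s)): print(n,'tcp',proj(q,[[225,-529,236],[225,-529,400],[0,0,0],[0,0,300],[150,-370,300]]))
print('black thing z0/z250',ray(d,[(385,320)],0),ray(d,[(385,320)],200))
w=grab('wrist','w0.npz'); cv2.imwrite('pics/w0.png',w['pixels'][...,::-1])
```

```text
stubtop [[517.54804344 293.59976641  62.        ]]
flat ends [[506.31380659 329.76534853  16.        ]
 [488.79150129 264.86651543  16.        ]] normal deg -195.1092627306955
arc ctr guess top z16 [[554.88784435 294.13878961  16.        ]
 [519.93613006 254.68051166  16.        ]]
round stub [[499.38854349 139.56927558  62.        ]]
bolts [[ 586.68694104 -112.59378742   20.        ]
 [ 609.2404374  -225.41196722   20.        ]
 [ 496.66126912 -248.77755261   20.        ]
 [ 473.01718389 -135.16758273   20.        ]] [ 541.40145786 -180.4877225    20.        ]
11.232288938080515 115.88955917669159
11.725159652797577
top tcp [[541.04991401 328.31112363]
 [622.45905648 360.94930864]
 [282.0036691  381.83807946]
 [297.62205781 456.79031787]
 [487.58271092 377.85390469]]
side tcp [[441.52712565  50.14739745]
 [454.94756947  -6.44722426]
 [489.04334263 249.23636674]
 [547.13408137 134.30650771]
 [471.13370481  50.87649476]]
black thing z0/z250 [[ 169.41268166 -287.42525189    0.        ]] [[ 229.45563647 -210.62608126  200.        ]]
```

View pics/w0.png

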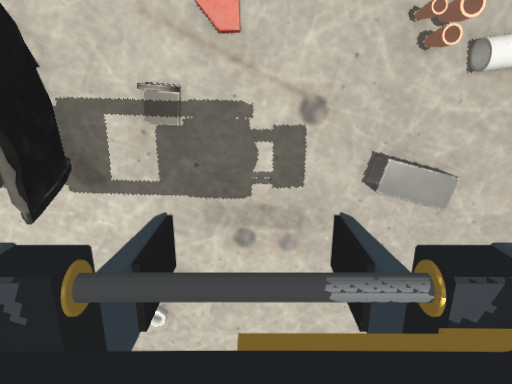

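The wrist view shows the fingers, the gripper's own shadow, and the helmet on the left at about (30,110), which I'll keep clear of by moving out first. The hub's centre is (517.5, 293.5); the stub top and the flange arc agree to 1 mm. Its flat normal is at about 165°. The nest is at (541.4, -180.5), x axis about 11.5°, with the four bolts 116 mm apart.

```bash
python3 -m inch '[{"x":3.33,"y":-0.34,"z":-0.75},{"x":3.33,"y":-0.34,"z":-0.75},{"x":3.33,"y":-0.34,"z":-0.75},{"x":3.33,"y":-0.34,"z":-0.75},{"x":3.33,"y":-0.34,"z":-0.75},{"x":3.33,"y":-0.34,"z":-0.75},{"x":3.33,"y":-0.34,"z":-0.75},{"x":3.33,"y":-0.34,"z":-0.75}]'
python3 -m inch '[{"x":1.8,"y":-3.4},{"x":1.8,"y":-3.4},{"x":1.8,"y":-3.4},{"x":1.8,"y":-3.4},{"x":1.8,"y":-3.4},{"x":1.8,"y":-3.4},{"x":1.8,"y":-3.4},{"x":1.8,"y":-3.4},{"x":1.8,"y":-3.4}]'
python3 -m inch '[{"x":1.8,"y":-3.4},{"x":1.8,"y":-3.4},{"x":1.8,"y":-3.4},{"x":1.8,"y":-3.4},{"x":1.8,"y":-3.4},{"x":1.8,"y":-3.4},{"x":1.8,"y":-3.4},{"x":1.8,"y":-3.4},{"x":1.8,"y":-3.4}]'
```

```text
invalid input
invalid input
invalid input
```

```bash
python3 -m inch '[{"yaw":-1},{"yaw":-1},{"yaw":-1},{"yaw":-1},{"yaw":-1},{"yaw":-1},{"yaw":-1},{"yaw":-1},{"yaw":-1}]'
python3 -m inch '[{"yaw":-1},{"yaw":-1},{"yaw":-1},{"yaw":-1},{"yaw":-1},{"yaw":-1},{"yaw":-1},{"yaw":-1},{}]'
python3 - <<'E'
from h import *
w=grab('wrist','w1.npz'); cv2.imwrite('pics/w1.png',w['pixels'][...,::-1])
s=telemetry.state(); print(s['ee_pos'],s['ee_rot'],s['qpos'])
print(proj(w,[[517.5,293.5,62],[517.5,293.5,16],[517.5,293.5,0]]))
E
```

```text
[ 224.78146801 -528.96625037  235.46021395] [-1.79941363e+02 -2.18337140e-03  2.30235478e+01] [-6.81242365e+01  1.83373661e+01  8.96773612e+01  1.05998752e-03
  7.20439417e+01 -1.14811276e+00]
[[-1462.90384653 -1363.28993573]
 [ -966.76138833  -938.90448754]
 [ -855.86845886  -844.09586222]]invalid input
invalid input
```

View pics/w1.png

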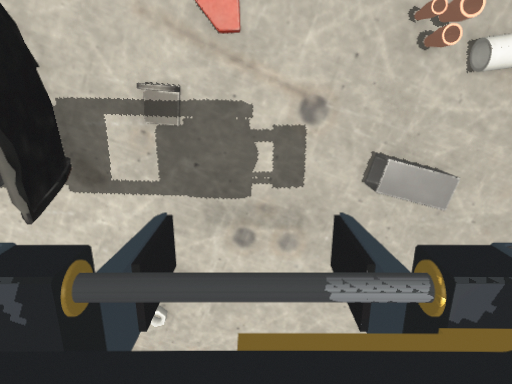

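The arm didn't move: the picture is unchanged and every call was refused. The rows probably need all five keys, so I'll test one.

```bash
python3 -m inch '[{"x":3.33,"y":-0.34,"z":-0.75,"yaw":0,"gripper":1}]'
```

```text
time_s: 0.28
ee_pos: [250.6, -514.3, 241.8]
ee_rot: [-179.8, 0.2, 22.7]
force: [0.9, -0.7, -0.4]
gripper_width: 91.4
```

```bash
python3 -m inch '[{"x":3.33,"y":-0.34,"z":-0.75,"yaw":0,"gripper":1},{"x":3.33,"y":-0.34,"z":-0.75,"yaw":0,"gripper":1},{"x":3.33,"y":-0.34,"z":-0.75,"yaw":0,"gripper":1},{"x":3.33,"y":-0.34,"z":-0.75,"yaw":0,"gripper":1},{"x":3.33,"y":-0.34,"z":-0.75,"yaw":0,"gripper":1},{"x":3.33,"y":-0.34,"z":-0.75,"yaw":0,"gripper":1},{"x":3.33,"y":-0.34,"z":-0.75,"yaw":0,"gripper":1}]'
python3 -m inch '[{"x":1.8,"y":-3.4,"z":0,"yaw":0,"gripper":1},{"x":1.8,"y":-3.4,"z":0,"yaw":0,"gripper":1},{"x":1.8,"y":-3.4,"z":0,"yaw":0,"gripper":1},{"x":1.8,"y":-3.4,"z":0,"yaw":0,"gripper":1},{"x":1.8,"y":-3.4,"z":0,"yaw":0,"gripper":1},{"x":1.8,"y":-3.4,"z":0,"yaw":0,"gripper":1},{"x":1.8,"y":-3.4,"z":0,"yaw":0,"gripper":1},{"x":1.8,"y":-3.4,"z":0,"yaw":0,"gripper":1},{"x":1.8,"y":-3.4,"z":0,"yaw":0,"gripper":1}]'
python3 -m inch '[{"x":1.8,"y":-3.4,"z":0,"yaw":0,"gripper":1},{"x":1.8,"y":-3.4,"z":0,"yaw":0,"gripper":1},{"x":1.8,"y":-3.4,"z":0,"yaw":0,"gripper":1},{"x":1.8,"y":-3.4,"z":0,"yaw":0,"gripper":1},{"x":1.8,"y":-3.4,"z":0,"yaw":0,"gripper":1},{"x":1.8,"y":-3.4,"z":0,"yaw":0,"gripper":1},{"x":1.8,"y":-3.4,"z":0,"yaw":0,"gripper":1},{"x":1.8,"y":-3.4,"z":0,"yaw":0,"gripper":1},{"x":1.8,"y":-3.4,"z":0,"yaw":0,"gripper":1}]'
```

```text
time_s: 0.87
ee_pos: [460.6, -398.9, 296.2]
ee_rot: [-180.0, 0.0, 23.0]
force: [1.2, -0.0, 0.4]
gripper_width: 91.4
time_s: 1.62
ee_pos: [488.5, -53.2, 295.9]
ee_rot: [180.0, -0.0, 23.0]
force: [-0.1, 0.1, -0.2]
gripper_width: 90.9
time_s: 2.37
ee_pos: [517.9, 291.9, 295.7]
ee_rot: [180.0, 0.0, 23.0]
force: [0.7, -0.8, -0.4]
gripper_width: 91.2
```

```bash
python3 -m inch '[{"x":0,"y":0,"z":0,"yaw":-1,"gripper":1},{"x":0,"y":0,"z":0,"yaw":-1,"gripper":1},{"x":0,"y":0,"z":0,"yaw":-1,"gripper":1},{"x":0,"y":0,"z":0,"yaw":-1,"gripper":1},{"x":0,"y":0,"z":0,"yaw":-1,"gripper":1},{"x":0,"y":0,"z":0,"yaw":-1,"gripper":1},{"x":0,"y":0,"z":0,"yaw":-1,"gripper":1},{"x":0,"y":0,"z":0,"yaw":-1,"gripper":1},{"x":0,"y":0,"z":0,"yaw":-1,"gripper":1}]'
python3 -m inch '[{"x":0,"y":0,"z":0,"yaw":-1,"gripper":1},{"x":0,"y":0,"z":0,"yaw":-1,"gripper":1},{"x":0,"y":0,"z":0,"yaw":-1,"gripper":1},{"x":0,"y":0,"z":0,"yaw":-1,"gripper":1},{"x":0,"y":0,"z":0,"yaw":-1,"gripper":1},{"x":0,"y":0,"z":0,"yaw":-1,"gripper":1},{"x":0,"y":0,"z":0,"yaw":-1,"gripper":1},{"x":0,"y":0,"z":0,"yaw":-1,"gripper":1},{"x":0,"y":0,"z":0,"yaw":0,"gripper":1},{"x":0,"y":0,"z":0,"yaw":0,"gripper":1}]'
python3 - <<'E'
from h import *
w=grab('wrist','w1.npz'); cv2.imwrite('pics/w2.png',w['pixels'][...,::-1])
s=telemetry.state(); print(s['ee_pos'],s['ee_rot'],s['qpos'])
print(proj(w,[[517.5,293.5,62],[517.5,293.5,16],[517.5,293.5,0]]))
E
```

```text
time_s: 3.12
ee_pos: [518.2, 289.9, 295.6]
ee_rot: [-180.0, 0.0, 68.3]
force: [0.4, -0.5, 0.2]
gripper_width: 91.1
time_s: 3.95
ee_pos: [518.2, 289.9, 295.7]
ee_rot: [-180.0, 0.0, 107.9]
force: [-0.1, -0.7, 0.2]
gripper_width: 91.1
[518.22461364 289.93548856 295.7791268 ] [-1.79985407e+02  7.35109777e-03  1.07900545e+02] [ 2.81188540e+01  1.83599744e+01  8.09789120e+01 -4.70798810e-03
  8.06767789e+01  1.02190737e+01]
[[253.03842343 161.77101711]
 [253.02679476 155.04774835]
 [253.02328522 153.01842431]]
```

View pics/w2.png

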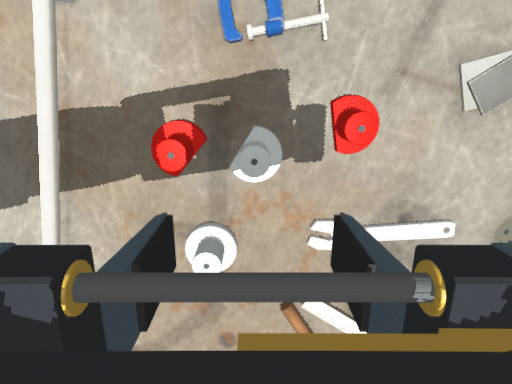

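The D hub's hole is at (254,161), where the prediction was (253,162), so the position is right. Its flat edge runs (232,165)–(257,128). The red hubs and the round hub are clear of the jaws. I'll descend and check the flat angle from this view.

```bash
python3 -m inch '[{"x":0.18,"y":0.02,"z":3.6,"yaw":0,"gripper":1},{"x":0.18,"y":0.02,"z":3.6,"yaw":0,"gripper":1},{"x":0,"y":0,"z":3.6,"yaw":0,"gripper":1},{"x":0,"y":0,"z":3.6,"yaw":0,"gripper":1},{"x":0,"y":0,"z":3,"yaw":0,"gripper":1},{"x":0,"y":0,"z":2.4,"yaw":0,"gripper":1},{"x":0,"y":0,"z":0,"yaw":0,"gripper":1},{"x":0,"y":0,"z":0,"yaw":0,"gripper":1}]'
python3 - <<'E'
from h import *
w=dict(np.load('w1.npz')); f=ray(w,[(232,165),(257,128)],16); e=f[1]-f[0]; print(f,np.linalg.norm(e),'normal',np.degrees(np.arctan2(e[1],e[0]))+90,np.degrees(np.arctan2(e[1],e[0]))-90)
w=grab('wrist','w2.npz'); cv2.imwrite('pics/w3.png',w['pixels'][...,::-1])
E
```

```text
time_s: 4.67
ee_pos: [517.1, 293.3, 97.2]
ee_rot: [-179.9, 0.0, 108.0]
force: [0.1, -0.5, 0.1]
gripper_width: 91.1
[[494.44859985 271.66248911  16.        ]
 [511.41585771 329.34606515  16.        ]] 60.127221657610406 normal 163.6090882031461 -16.3909117968539
```

View pics/w3.png

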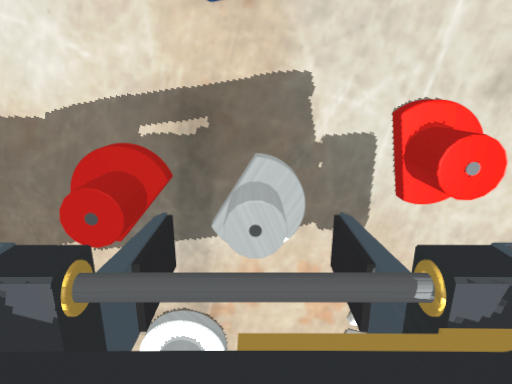

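The D hub's hole at (255,230) is centred between the fingers, and nothing is in their way. I'll go down the remaining 54 mm and grip.

```bash
python3 -m inch '[{"x":0,"y":0,"z":2.0,"yaw":0,"gripper":1},{"x":0,"y":0,"z":2.0,"yaw":0,"gripper":1},{"x":0,"y":0,"z":1.4,"yaw":0,"gripper":1},{"x":0,"y":0,"z":0,"yaw":0,"gripper":1},{"x":0,"y":0,"z":0,"yaw":0,"gripper":1}]' 30
python3 -m inch '[{"x":0,"y":0,"z":0,"yaw":0,"gripper":-0.5},{"x":0,"y":0,"z":0,"yaw":0,"gripper":-0.5},{"x":0,"y":0,"z":0,"yaw":0,"gripper":-0.5},{"x":0,"y":0,"z":0,"yaw":0,"gripper":-0.5},{"x":0,"y":0,"z":0,"yaw":0,"gripper":-0.5},{"x":0,"y":0,"z":0,"yaw":0,"gripper":-0.5},{"x":0,"y":0,"z":0,"yaw":0,"gripper":-0.5},{"x":0,"y":0,"z":0,"yaw":0,"gripper":-0.5}]' 40
```

```text
time_s: 5.13
ee_pos: [518.6, 294.0, 45.5]
ee_rot: [179.9, -0.0, 108.0]
force: [0.2, 0.0, 0.3]
gripper_width: 91.1
time_s: 5.8
ee_pos: [517.6, 293.5, 43.9]
ee_rot: [180.0, 0.0, 108.0]
force: [0.9, -0.4, 1.2]
gripper_width: 41.0
```

Gripped at 41.0 mm (the stub is 40 mm). Next: lift, travel, then turn by 153°.

```bash
python3 -m inch '[{"x":0,"y":0,"z":-1.5,"yaw":0,"gripper":-0.5},{"x":0,"y":0,"z":-3,"yaw":0,"gripper":-0.5},{"x":0,"y":0,"z":-3.5,"yaw":0,"gripper":-0.5},{"x":0,"y":0,"z":-3.5,"yaw":0,"gripper":-0.5},{"x":0,"y":0,"z":-2.5,"yaw":0,"gripper":-0.5},{"x":0,"y":0,"z":-1,"yaw":0,"gripper":-0.5},{"x":0,"y":0,"z":0,"yaw":0,"gripper":-0.5}]' 45
python3 -m inch '[{"x":-2,"y":-0.54,"z":0,"yaw":0,"gripper":-0.5},{"x":-3.6,"y":-0.97,"z":0,"yaw":0,"gripper":-0.5},{"x":-3.6,"y":-0.97,"z":0,"yaw":0,"gripper":-0.5},{"x":-3.6,"y":-0.97,"z":0,"yaw":0,"gripper":-0.5},{"x":-3.6,"y":-0.97,"z":0,"yaw":0,"gripper":-0.5},{"x":-3.6,"y":-0.97,"z":0,"yaw":0,"gripper":-0.5},{"x":-3.6,"y":-0.97,"z":0,"yaw":0,"gripper":-0.5},{"x":-3.6,"y":-0.97,"z":0,"yaw":0,"gripper":-0.5},{"x":-3.6,"y":-0.97,"z":0,"yaw":0,"gripper":-0.5},{"x":-3.6,"y":-0.97,"z":0,"yaw":0,"gripper":-0.5},{"x":-3.6,"y":-0.97,"z":0,"yaw":0,"gripper":-0.5},{"x":-3.6,"y":-0.97,"z":0,"yaw":0,"gripper":-0.5}]'
python3 -m inch '[{"x":-2.8,"y":-0.76,"z":0,"yaw":0,"gripper":-0.5},{"x":-1.4,"y":-0.38,"z":0,"yaw":0,"gripper":-0.5},{"x":0,"y":0,"z":0,"yaw":0,"gripper":-0.5}]'
```

```text
time_s: 6.38
ee_pos: [518.4, 294.0, 195.8]
ee_rot: [179.8, -0.0, 108.0]
force: [0.5, 0.3, -4.0]
gripper_width: 39.5
time_s: 7.38
ee_pos: [537.8, -138.2, 190.8]
ee_rot: [-179.7, -0.2, 108.0]
force: [0.5, -0.4, -4.2]
gripper_width: 39.5
time_s: 7.63
ee_pos: [540.6, -182.9, 191.1]
ee_rot: [-179.8, -0.1, 107.8]
force: [0.1, 0.3, -4.2]
gripper_width: 39.4
```

```bash
python3 -m inch '[{"x":0,"y":0,"z":0,"yaw":0.6,"gripper":-0.5},{"x":0,"y":0,"z":0,"yaw":1,"gripper":-0.5},{"x":0,"y":0,"z":0,"yaw":1,"gripper":-0.5},{"x":0,"y":0,"z":0,"yaw":1,"gripper":-0.5},{"x":0,"y":0,"z":0,"yaw":1,"gripper":-0.5},{"x":0,"y":0,"z":0,"yaw":1,"gripper":-0.5},{"x":0,"y":0,"z":0,"yaw":1,"gripper":-0.5},{"x":0,"y":0,"z":0,"yaw":1,"gripper":-0.5},{"x":0,"y":0,"z":0,"yaw":1,"gripper":-0.5},{"x":0,"y":0,"z":0,"yaw":1,"gripper":-0.5},{"x":0,"y":0,"z":0,"yaw":1,"gripper":-0.5},{"x":0,"y":0,"z":0,"yaw":1,"gripper":-0.5}]'
python3 -m inch '[{"x":0,"y":0,"z":0,"yaw":1,"gripper":-0.5},{"x":0,"y":0,"z":0,"yaw":1,"gripper":-0.5},{"x":0,"y":0,"z":0,"yaw":1,"gripper":-0.5},{"x":0,"y":0,"z":0,"yaw":1,"gripper":-0.5},{"x":0,"y":0,"z":0,"yaw":1,"gripper":-0.5},{"x":0,"y":0,"z":0,"yaw":1,"gripper":-0.5},{"x":0,"y":0,"z":0,"yaw":1,"gripper":-0.5},{"x":0,"y":0,"z":0,"yaw":1,"gripper":-0.5},{"x":0,"y":0,"z":0,"yaw":1,"gripper":-0.5},{"x":0,"y":0,"z":0,"yaw":1,"gripper":-0.5},{"x":0,"y":0,"z":0,"yaw":1,"gripper":-0.5},{"x":0,"y":0,"z":0,"yaw":1,"gripper":-0.5}]'
python3 -m inch '[{"x":0,"y":0,"z":0,"yaw":1,"gripper":-0.5},{"x":0,"y":0,"z":0,"yaw":1,"gripper":-0.5},{"x":0,"y":0,"z":0,"yaw":1,"gripper":-0.5},{"x":0,"y":0,"z":0,"yaw":1,"gripper":-0.5},{"x":0,"y":0,"z":0,"yaw":1,"gripper":-0.5},{"x":0,"y":0,"z":0,"yaw":1,"gripper":-0.5},{"x":0,"y":0,"z":0,"yaw":1,"gripper":-0.5},{"x":0,"y":0,"z":0,"yaw":0,"gripper":-0.5},{"x":0,"y":0,"z":0,"yaw":0,"gripper":-0.5}]'
python3 - <<'E'
from h import *
w=grab('wrist','w4.npz'); cv2.imwrite('pics/w4.png',w['pixels'][...,::-1])
t=grab('top','t4.npz'); 
s=telemetry.state(); print(s['ee_pos'],s['ee_rot'],s['qpos'])
print('nest centre proj',proj(w,[[541.4,-180.5,12],[541.4,-180.5,26]]))
E
```

```text
time_s: 8.63
ee_pos: [540.8, -178.2, 192.0]
ee_rot: [-179.8, 0.0, 49.8]
force: [-0.2, -0.0, -3.5]
gripper_width: 39.3
time_s: 9.63
ee_pos: [540.8, -178.2, 192.0]
ee_rot: [-179.9, 0.2, -10.2]
force: [-0.3, 1.2, -4.4]
gripper_width: 39.1
time_s: 10.38
ee_pos: [541.1, -178.8, 192.6]
ee_rot: [180.0, 0.2, -44.8]
force: [-0.1, -0.0, -4.2]
gripper_width: 39.3
[ 541.45547191 -179.33624815  193.12332467] [ 1.79972668e+02  9.38857083e-02 -4.48408521e+01] [-1.94892585e+01  1.96646163e+01  9.40528918e+01  1.69170467e-02
  6.63790397e+01  1.15344780e+02]
nest centre proj [[254.02019108 173.42122828]
 [254.06651427 176.67689763]]
```

View pics/w4.png

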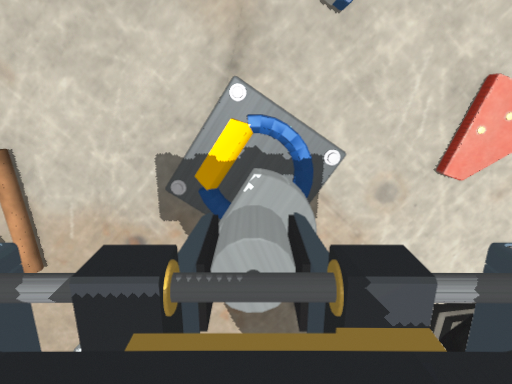

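The hub hangs with its flat at the left, edge about (218,220)–(250,172), parallel by eye to the yellow wall at (223,155). Bolts are at (238,92), (333,157) and (178,187). I'll cross-check the centre and angle from this view.

Run:
```python
from h import *
w=dict(np.load('w4.npz')); b=ray(w,[(178.5,187.5),(237.5,92),(333,157.5)],20); print(b,'ctr',(b[0]+b[2])/2)
e=b[1]-b[0]; f=b[1]-b[2]; an=lambda e:np.degrees(np.arctan2(e[1],e[0])); print(np.linalg.norm(e),an(e),np.linalg.norm(f),an(f))
g=w['pixels']; hsv=cv2.cvtColor(g,cv2.COLOR_RGB2HSV)
y=(hsv[...,0]>15)&(hsv[...,0]<35)&(hsv[...,1]>150)&(hsv[...,2]>200); y[210:]=0
p=ray(w,np.argwhere(y)[:,::-1],26)[:,:2].astype(np.float32); print('yellow',cv2.minAreaRect(p))
# flange flat edge
c=g[150:240,190:290,::-1]; cv2.imwrite('pics/c5.png',cv2.resize(c,None,fx=6,fy=6,interpolation=cv2.INTER_CUBIC))
```

```text
[[ 587.58709466 -115.24703344   20.        ]
 [ 610.88220433 -226.99004952   20.        ]
 [ 498.10709426 -250.44141706   20.        ]] ctr [ 542.84709446 -182.84422525   20.        ]
114.14536248137134 -78.22418539155082 115.1876386176258 11.747132078421057
yellow ((582.5750122070312, -189.2241668701172), (25.47592544555664, 46.7213134765625), 11.079245567321777)
```

View pics/c5.png

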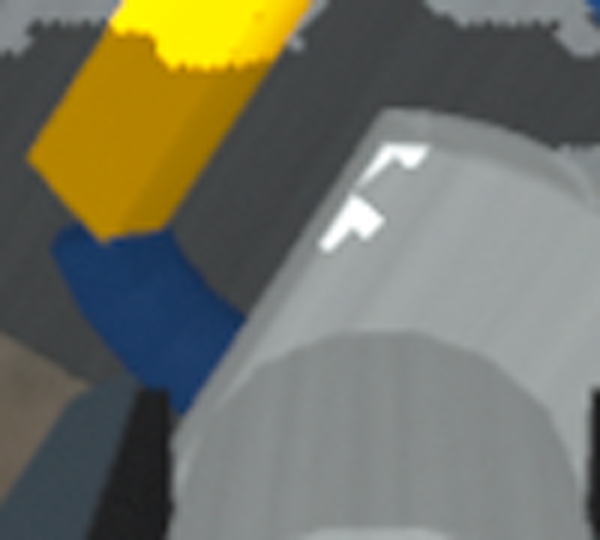

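The flat is parallel to the yellow wall within about 2°. The two nest estimates differ by about 2.5 mm, so I'll use the mean (542, -181.7), which is inside the 4 mm of room plus the flare. I'll descend in stages, watching force.

```bash
python3 -m inch '[{"x":0.2,"y":0.14,"z":2,"yaw":0,"gripper":-0.5},{"x":0,"y":0,"z":3,"yaw":0,"gripper":-0.5},{"x":0,"y":0,"z":3,"yaw":0,"gripper":-0.5},{"x":0,"y":0,"z":2,"yaw":0,"gripper":-0.5},{"x":0,"y":0,"z":0.8,"yaw":0,"gripper":-0.5},{"x":0,"y":0,"z":0,"yaw":0,"gripper":-0.5},{"x":0,"y":0,"z":0,"yaw":0,"gripper":-0.5},{"x":0,"y":0,"z":0,"yaw":0,"gripper":-0.5},{"x":0,"y":0,"z":0,"yaw":0,"gripper":-0.5}]'
```

```text
time_s: 11.23
ee_pos: [543.5, -183.0, 87.7]
ee_rot: [-179.9, -0.2, -45.0]
force: [-0.5, 0.7, -3.4]
gripper_width: 39.5
```

```bash
python3 -m inch '[{"x":0,"y":0,"z":0.6,"yaw":0,"gripper":-0.5},{"x":0,"y":0,"z":0.6,"yaw":0,"gripper":-0.5},{"x":0,"y":0,"z":0.4,"yaw":0,"gripper":-0.5},{"x":0,"y":0,"z":0.3,"yaw":0,"gripper":-0.5},{"x":0,"y":0,"z":0.2,"yaw":0,"gripper":-0.5},{"x":0,"y":0,"z":0,"yaw":0,"gripper":-0.5},{"x":0,"y":0,"z":0,"yaw":0,"gripper":-0.5}]'
python3 -m inch '[{"x":0,"y":0,"z":0.2,"yaw":0,"gripper":-0.5},{"x":0,"y":0,"z":0.2,"yaw":0,"gripper":-0.5},{"x":0,"y":0,"z":0.2,"yaw":0,"gripper":-0.5},{"x":0,"y":0,"z":0,"yaw":0,"gripper":-0.5},{"x":0,"y":0,"z":0,"yaw":0,"gripper":-0.5}]'
```

```text
time_s: 11.82
ee_pos: [542.2, -182.6, 64.8]
ee_rot: [180.0, 0.0, -45.0]
force: [-0.2, 0.1, -3.9]
gripper_width: 39.4
time_s: 12.23
ee_pos: [542.1, -182.6, 58.8]
ee_rot: [180.0, 0.0, -45.0]
force: [-0.1, -0.8, -4.1]
gripper_width: 39.4
```

No contact yet, and the underside is already about 11 mm below the wall tops. I'll ease down to touch.

```bash
python3 -m inch '[{"x":0,"y":0,"z":0.1,"yaw":0,"gripper":-0.5},{"x":0,"y":0,"z":0.1,"yaw":0,"gripper":-0.5},{"x":0,"y":0,"z":0.05,"yaw":0,"gripper":-0.5},{"x":0,"y":0,"z":0,"yaw":0,"gripper":-0.5},{"x":0,"y":0,"z":0,"yaw":0,"gripper":-0.5},{"x":0,"y":0,"z":0,"yaw":0,"gripper":-0.5}]'
```

```text
time_s: 12.73
ee_pos: [542.3, -182.7, 56.5]
ee_rot: [-180.0, -0.0, -45.0]
force: [0.4, -0.9, -3.7]
gripper_width: 39.4
```

```bash
python3 -m inch '[{"x":0,"y":0,"z":0.05,"yaw":0,"gripper":-0.5},{"x":0,"y":0,"z":0.05,"yaw":0,"gripper":-0.5},{"x":0,"y":0,"z":0,"yaw":0,"gripper":-0.5},{"x":0,"y":0,"z":0,"yaw":0,"gripper":-0.5},{"x":0,"y":0,"z":0,"yaw":0,"gripper":-0.5}]'
```

```text
time_s: 13.15
ee_pos: [542.4, -182.7, 56.0]
ee_rot: [-180.0, -0.0, -45.0]
force: [-1.6, -0.4, 2.5]
gripper_width: 39.5
```

Contact: the vertical force went from -3.7 to +2.5 N at TCP z 56.0, where the floor was expected. Now release and retreat straight up.

```bash
python3 -m inch '[{"x":0,"y":0,"z":0,"yaw":0,"gripper":0.2},{"x":0,"y":0,"z":0,"yaw":0,"gripper":0.6},{"x":0,"y":0,"z":0,"yaw":0,"gripper":1},{"x":0,"y":0,"z":0,"yaw":0,"gripper":1},{"x":0,"y":0,"z":0,"yaw":0,"gripper":1},{"x":0,"y":0,"z":0,"yaw":0,"gripper":1},{"x":0,"y":0,"z":0,"yaw":0,"gripper":1},{"x":0,"y":0,"z":0,"yaw":0,"gripper":1}]'
python3 -m inch '[{"x":0,"y":0,"z":-1,"yaw":0,"gripper":1},{"x":0,"y":0,"z":-2.5,"yaw":0,"gripper":1},{"x":0,"y":0,"z":-3.5,"yaw":0,"gripper":1},{"x":0,"y":0,"z":-3.5,"yaw":0,"gripper":1},{"x":0,"y":0,"z":-3.5,"yaw":0,"gripper":1},{"x":0,"y":0,"z":-3,"yaw":0,"gripper":1},{"x":0,"y":0,"z":-2,"yaw":0,"gripper":1},{"x":0,"y":0,"z":-1,"yaw":0,"gripper":1},{"x":0,"y":0,"z":0,"yaw":0,"gripper":1},{"x":0,"y":0,"z":0,"yaw":0,"gripper":1}]'
python3 - <<'E'
from h import *
w=grab('wrist','w6.npz'); s=grab('side'); t=grab('top','t6.npz')
a=cv2.resize(w['pixels'][60:260,130:390],(520,400),interpolation=cv2.INTER_CUBIC)
p=proj(s,[[541,-181,30]])[0].astype(int); b=cv2.resize(s['pixels'][p[1]-45:p[1]+35,p[0]-28:p[0]+28],(280,400),interpolation=cv2.INTER_CUBIC)
cv2.imwrite('pics/f6.png',np.hstack([a,b])[...,::-1])
print(p, proj(w,[[542,-181.7,74]]))
m=t['pixels']; hsv=cv2.cvtColor(m,cv2.COLOR_RGB2HSV); q=((hsv[...,1]<40)&(hsv[...,2]>150)).astype(np.uint8); r=np.zeros_like(q); r[175:230,210:255]=q[175:230,210:255]
k=max(cv2.findContours(r,0,1)[0],key=cv2.contourArea); print('round hub',cv2.minEnclosingCircle(ray(t,k.reshape(-1,2),16)[:,:2].astype(np.float32)))
E
```

```text
time_s: 13.82
ee_pos: [542.3, -182.6, 55.4]
ee_rot: [180.0, -0.0, -45.0]
force: [-0.7, -0.6, -0.4]
gripper_width: 89.5
time_s: 14.65
ee_pos: [541.8, -182.5, 255.1]
ee_rot: [180.0, 0.0, -45.0]
force: [0.1, 0.4, -0.3]
gripper_width: 91.3
[297 139] [[252.50256114 175.37957334]]
round hub ((501.06500244140625, 141.10433959960938), 38.3654899597168)
```

View pics/f6.png

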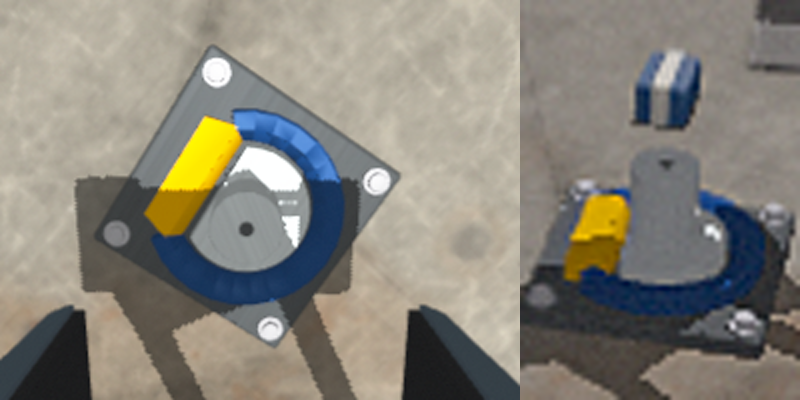

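The picture shows the hub in the pocket with its flat along the yellow wall. Its hole is at about pixel (253,174.5), against (252.5,175.4) predicted for a fully seated hub. The side view shows it upright, and the gripper is clear.

```bash
python3 -c "
from workcell import env; print(env.job_done())"
```

```text
the job is handed in; nothing more can be done
None
```

The flat-sided hub is in the nest and let go, and I handed the job in at about 15 s of the 51 s allowed. No verdict was reported.

**What I did:** I gripped the silver D-flange hub by its stub, carried it over and turned it about 153° so its flat faced the yellow wall. I then lowered it until it touched the floor, opened the gripper and backed off 200 mm straight up.

**Last checks:**
- **Seating:** floor contact came at TCP height 56.0 mm, about where the grasp height put the floor (55.9 mm).
- **Position:** the stub's hole was within 1 pixel of where a seated, centred hub should appear.
- **Angle and upright:** before lowering, the flat was parallel to the wall within about 2°. In the final pictures the flat still lies along the wall and the hub looks upright. I judged these two by eye and did not measure them.
- **Round hub:** it measured within 0.3 mm of where it stood at the start.
- **Gripper:** it is open and clear, and the force reads about zero.

**Disagreed or failed:**
- **Nest centre:** the top and wrist cameras differed by about 2.7 mm. I aimed at the mean and ended within about 1 mm of it.
- **Move calls:** my first few were refused for missing keys in the rows. Nothing moved.

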